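# Load the centrifuge in balance

## Robot

A 6-joint arm with a two-finger parallel gripper is mounted at the origin on the work surface; the furniture and walls round the work are solid. World frame = base frame: x ahead of the robot, y to its left, z up, the work surface at z = 0. Lengths are in mm, angles in rad, forces in N, time in s.
With the tool pointing down it reaches from about 350 to 975 mm from the base axis. Payload 7.1 kg.
Tool frame: the origin (TCP) lies midway between the tips of the shut fingers; the grasp point (between the pads) lies 19 mm behind it (ctrl.grasp_offset is the distance from the TCP to the grasp point, in mm); z points along the fingers, y is the line along which they close (so a half turn about z gives the same grasp; the last joint's range is limited). The gripper opens to 88 mm and grips with 3 to 60 N. Pads are 20 mm wide; open, the fingers measure 115 mm over their backs; the gripper's body (75 mm by 178 mm) begins 61 mm behind the grasp point.
Start: joints at [1.202, 0.423, 1.63, -0, 1.089, -0.019], TCP at [214.162, 587.145, 222.675] pointing down, gripper open.
Joint ranges: [-3, 3], [-0.9, 2.11], [0.09, 2.58], [-1.31, 4.45], [0.11, 2.69], [-2.54, 2.54]. Speed limits (rad/s): [2.39, 2.39, 3.01, 3.14, 3.14, 3.14].

## Interface

Orientations are given as a rotation vector (axis times angle).
In Python, from workcell import ctrl gives the robot as it stands. The module is installed in compiled form; this text tells all that it offers.
- The arm moves only by the tool servo_tool, never from a script. Its argument "rows" is a list of rows, each a list of 7 numbers: the turn, a rotation vector about the tool's x, y, z as a fraction of full scale, then the shift along the tool's x, y, z as a fraction of full scale, then the finger opening in mm, from 0 to 87.8. A call has 1 to 10 rows; each row is the pose to reach, as a shift and turn from the pose commanded when the call began, along the tool's axes at that moment; what a row does not reach only later rows make up. Full scale, the value 1, is 20 cm for a shift and 1.5 rad for a turn. A row lasts 1/8 s, in which the tool goes at most 62.5 mm and 10.7 degrees, less where a joint would pass 70% of its speed; a pose out of reach is approached as far as the arm can. A call with a number of a shift or a turn outside -1 to 1 is refused whole. A call with a gripper value outside its range is refused whole. The fingers move at their own pace and stop on an object; the grip force is fixed at half the most. Time passes only in rows, so rows that repeat a pose let the fingers close. It gives the time, the measured TCP pose, the force, the opening and the grip force at its end, in the units of the state.
- ctrl.get_obs(): the state, without advancing time (a new reading comes with each control period).
- ctrl.get_image(name): name is "side" or "top"; returns (picture, depth): 420x560x3 uint8, red, green, blue; 420x560 float32, mm along the optical axis (not along the pixel's ray), 0 where there is no reading.
- ctrl.camera_info(name): a dict with "intrinsics" (3x3 intrinsics, pixels), "R" (3x3) and "t" (3): a world point X has camera coordinates R X + t. Camera axes: x right, y down, z forward; pixel columns grow to the right and rows downward; lengths in mm; the calibration is good to about 2 mm. A picture is of the moment at which its call begins. camera_info takes no time and is no camera call.
- ctrl.close_job(): hands the job in; it is judged then, once.
The state is a dict: "t": time; "qpos": joint angles; "qvel": joint speeds; "joint_torque": joint torques, N m; "ee_pos": TCP position; "orientation": TCP orientation; "ft_force": force on the tool from outside, world axes, zero at the start; "moment": the same for the moment, N m; "width": finger opening in mm; "grasp_force": force on a finger pad.
Only numpy, scipy, OpenCV 4.12 (cv2) and the standard library are available. Lean on these libraries where they do the work, as an engineer would, in place of code of your own. Each camera call takes 0.05 s, during which the arm holds its last target. There are 200 camera calls.

## Task

Load the bench centrifuge so that it will run in balance: take the two slim purple-capped blood tubes and the two tall white-capped tubes from the grey sample rack and stand each fully down in a rotor bucket of its own, cap up, each tube directly opposite its like. Leave the short black-stoppered tube, which has no partner, where it stands in the rack, and do not let any tube fall over.

Things in the scene. Friction and masses are not known exactly. Their poses are not given: they have to be found in the camera images.
- slim_tube_1_center (a point): slim filled blood tube, 91 mm long, body 13 mm across, smooth dark purple cap 15.4 mm across that takes up its top 22 mm (grip it there). One of two alike; starts upright in a hole of the sample rack, foot 8 mm above the table, and may lean a few degrees. The point is the tube's centre, half-way up its axis (45.5 mm from either end); z runs along the tube to the cap
- slim_tube_2_center (a point): slim filled blood tube, 91 mm long, body 13 mm across, smooth dark purple cap 15.4 mm across that takes up its top 22 mm (grip it there). One of two alike; starts upright in a hole of the sample rack, foot 8 mm above the table, and may lean a few degrees. The point is the tube's centre, half-way up its axis (45.5 mm from either end); z runs along the tube to the cap
- tall_tube_1_center (a point): tall pale plastic sample tube, 112 mm long, body 15 mm across, tapered foot, ribbed white screw cap 19 mm across that takes up its top 22 mm (grip it there). One of two alike; starts upright in a hole of the sample rack, foot 8 mm above the table. The point is the tube's centre, half-way up its axis (56 mm from either end); z runs along the tube to the cap
- tall_tube_2_center (a point): tall pale plastic sample tube, 112 mm long, body 15 mm across, tapered foot, ribbed white screw cap 19 mm across that takes up its top 22 mm (grip it there). One of two alike; starts upright in a hole of the sample rack, foot 8 mm above the table. The point is the tube's centre, half-way up its axis (56 mm from either end); z runs along the tube to the cap
- short_tube_center (a point): the odd short tube, 74 mm long, body 15 mm across, plain black rubber stopper 17 mm across (its top 14 mm); it has no partner and is not to be spun. It stands in the sample rack. The point is its centre, 37 mm from either end; z runs along the tube to the stopper
- bucket_1_mouth (a point): bucket 1 of the four round metal buckets hanging in the centrifuge rotor; bucket 3 is opposite. The point is the centre of its mouth, 90 mm above the table, z up. The mouth is flared, 31 mm across, narrowing within 11 mm to a bore 23 mm across; its flat floor lies 50 mm below the mouth. A seated slim tube stands 41 mm out of it, a tall one 62 mm
- bucket_2_mouth (a point): bucket 2, the same as bucket 1; bucket 4 is opposite. The point is the centre of its mouth, z up. The four mouths lie 48 mm from the rotor's axis, 90 degrees apart, numbered in turn round it. The rotor stands at any angle and is braked: it turns only if pushed hard; a bucket sways 3 degrees at most on its pins
- bucket_3_mouth (a point): bucket 3, the same as bucket 1, which is opposite. The point is the centre of its mouth, z up. The round white centrifuge housing is 194 mm across, its rim 95 mm above the table
- bucket_4_mouth (a point): bucket 4, the same as bucket 1; bucket 2 is opposite. The point is the centre of its mouth, z up. The centrifuge's round lid stands open on the far side of the rotor, hinged 112 mm from its axis and leaning outward, its top about 0.3 m above the table; leave it
- sample_rack: grey moulded tube rack, 168 x 108 x 49 mm, does not move, with six holes 17 mm across in three pairs: 52 mm apart along its x, 56 mm apart along its y. Five holes hold tubes, one is empty. Origin under its centre on the table, x along its length

How it is judged (in metres and radians):
At the end, for the whole second after the job is handed in: Slim tubes in two opposite buckets, tall tubes in the other two, one to a bucket, cap up (within 20 deg), foot within 10 mm of the bucket floor, centre within 14 mm of the bucket axis, at rest; the short tube still upright in its rack hole, centre within 15 mm of its start (((((horizontal distance between slim_tube_1_center and bucket_1_mouth below 0.014 m and z of slim_tube_1_center in the frame of bucket_1_mouth between -0.02 and 0.0055 m and angle between each of slim_tube_1_center, slim_tube_2_center's own z axis and vertical below 0.35 rad and horizontal distance between slim_tube_2_center and bucket_3_mouth below 0.014 m and z of slim_tube_2_center in the frame of bucket_3_mouth between -0.02 and 0.0055 m) or (horizontal distance between slim_tube_1_center and bucket_3_mouth below 0.014 m and z of slim_tube_1_center in the frame of bucket_3_mouth between -0.02 and 0.0055 m and angle between each of slim_tube_1_center, slim_tube_2_center's own z axis and vertical below 0.35 rad and horizontal distance between slim_tube_2_center and bucket_1_mouth below 0.014 m and z of slim_tube_2_center in the frame of bucket_1_mouth between -0.02 and 0.0055 m)) and ((horizontal distance between tall_tube_1_center and bucket_2_mouth below 0.014 m and z of tall_tube_1_center in the frame of bucket_2_mouth between -0.02 and 0.016 m and angle between each of tall_tube_1_center, tall_tube_2_center's own z axis and vertical below 0.35 rad and horizontal distance between tall_tube_2_center and bucket_4_mouth below 0.014 m and z of tall_tube_2_center in the frame of bucket_4_mouth between -0.02 and 0.016 m) or (horizontal distance between tall_tube_1_center and bucket_4_mouth below 0.014 m and z of tall_tube_1_center in the frame of bucket_4_mouth between -0.02 and 0.016 m and angle between each of tall_tube_1_center, tall_tube_2_center's own z axis and vertical below 0.35 rad and horizontal distance between tall_tube_2_center and bucket_2_mouth below 0.014 m and z of tall_tube_2_center in the frame of bucket_2_mouth between -0.02 and 0.016 m))) or (((horizontal distance between slim_tube_1_center and bucket_2_mouth below 0.014 m and z of slim_tube_1_center in the frame of bucket_2_mouth between -0.02 and 0.0055 m and angle between each of slim_tube_1_center, slim_tube_2_center's own z axis and vertical below 0.35 rad and horizontal distance between slim_tube_2_center and bucket_4_mouth below 0.014 m and z of slim_tube_2_center in the frame of bucket_4_mouth between -0.02 and 0.0055 m) or (horizontal distance between slim_tube_1_center and bucket_4_mouth below 0.014 m and z of slim_tube_1_center in the frame of bucket_4_mouth between -0.02 and 0.0055 m and angle between each of slim_tube_1_center, slim_tube_2_center's own z axis and vertical below 0.35 rad and horizontal distance between slim_tube_2_center and bucket_2_mouth below 0.014 m and z of slim_tube_2_center in the frame of bucket_2_mouth between -0.02 and 0.0055 m)) and ((horizontal distance between tall_tube_1_center and bucket_1_mouth below 0.014 m and z of tall_tube_1_center in the frame of bucket_1_mouth between -0.02 and 0.016 m and angle between each of tall_tube_1_center, tall_tube_2_center's own z axis and vertical below 0.35 rad and horizontal distance between tall_tube_2_center and bucket_3_mouth below 0.014 m and z of tall_tube_2_center in the frame of bucket_3_mouth between -0.02 and 0.016 m) or (horizontal distance between tall_tube_1_center and bucket_3_mouth below 0.014 m and z of tall_tube_1_center in the frame of bucket_3_mouth between -0.02 and 0.016 m and angle between each of tall_tube_1_center, tall_tube_2_center's own z axis and vertical below 0.35 rad and horizontal distance between tall_tube_2_center and bucket_1_mouth below 0.014 m and z of tall_tube_2_center in the frame of bucket_1_mouth between -0.02 and 0.016 m)))) and distance of short_tube_center from where it was at the start of the episode below 0.015 m and angle between short_tube_center's own z axis and vertical below 0.35 rad and linear speed of each of slim_tube_1, slim_tube_2, tall_tube_1, tall_tube_2 below 0.02 m/s); the robot touches nothing.
It fails at once if a tube falls or is laid over (more than 50 degrees from upright) (angle between any of slim_tube_1_center, tall_tube_1_center, slim_tube_2_center, tall_tube_2_center, short_tube_center's own z axis and vertical above 0.87 rad).
It fails at once if the short tube is taken out of the rack (distance of short_tube_center from where it was at the start of the episode above 0.03 m).
It also fails if it takes over 104 s, if anything falls off the work surface, if the arm or the gripper's body presses on something with over 40 N, if the wrist force passes 120 N, or if a joint passes its speed limit or range.

## Working session

There is one attempt and no reset: what is moved stays moved. The work goes in short steps, Python scripts to look and compute and a tool call to move; the robot and the scene stay as the last step left them, time stands still between calls to the robot, and variables do not carry over. Pictures are saved under pics/ and viewed, at most 14 in all, crops included, and the job is handed in when it is done.

Besides the shell and the picture viewer there is one more tool, called after "Emit:" as a command line: name --pt "numbers of a row" for each row, then --argument value for the rest. servo_tool: Moves the arm, as the interface text tells. Its arguments: {"type":"object","properties":{"rows":{"type":"array","items":{"type":"array","items":{"type":"number"}}}},"required":["rows"]}

```bash
mkdir -p pics; python3 - <<'E'
from workcell import ctrl
import cv2,numpy as np
o=ctrl.get_obs();print(o)
for n in("side","top"):
    p,d=ctrl.get_image(n);cv2.imwrite(f"pics/{n}0.png",p[:,:,::-1]);np.save(f"{n}_d.npy",d)
    c=ctrl.camera_info(n);print(n,c["intrinsics"],c["R"],c["t"])
E
```

```text
{'t': 0.0, 'qpos': array([ 1.20202578e+00,  4.23819275e-01,  1.63071592e+00, -3.88383953e-05,
        1.08862334e+00, -1.90383739e-02]), 'qvel': array([ 0.00024629,  0.00199014, -0.00123452, -0.0003442 , -0.00051375,
       -0.00068657]), 'joint_torque': array([ 3.37470330e-03, -5.44604588e+01, -2.73670542e+01,  6.45575090e-02,
        2.27210205e-02, -1.11894983e-04]), 'ee_pos': array([213.95288904, 586.62048214, 221.90499724]), 'orientation': array([-5.46487885e-01, -3.09342299e+00,  2.42378964e-03]), 'ft_force': array([ 0.49737825, -0.82632037, -0.11404892]), 'moment': array([-0.05241564, -0.04442846,  0.01281599]), 'grasp_force': 0.0, 'width': 87.96510775949372}
side [[516.35993748   0.         280.85834922]
 [  0.         516.35993748 203.6455564 ]
 [  0.           0.           1.        ]] [[-0.88552381 -0.46437717  0.01419275]
 [-0.29079604  0.53017866 -0.79645982]
 [ 0.36233306 -0.70941133 -0.60452487]] [310.74506359 315.19211792 576.53686877]
top [[427.09631248   0.         282.83405719]
 [  0.         427.09631248 210.33041365]
 [  0.           0.           1.        ]] [[ 0.01791517 -0.99978931 -0.01001919]
 [-0.99343814 -0.01666746 -0.11314969]
 [ 0.11295886  0.01198054 -0.99352743]] [-203.8534962   477.73927438  876.70112989]
```

View pics/top0.png

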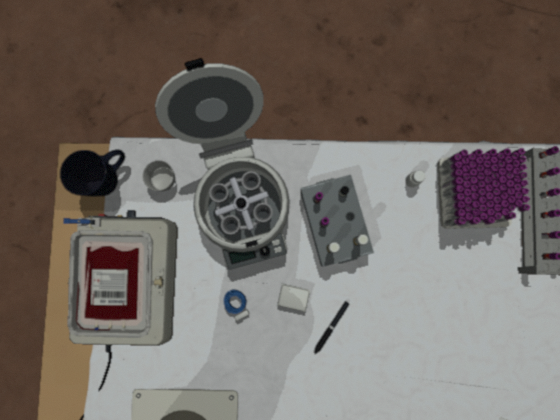

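View pics/side0.png

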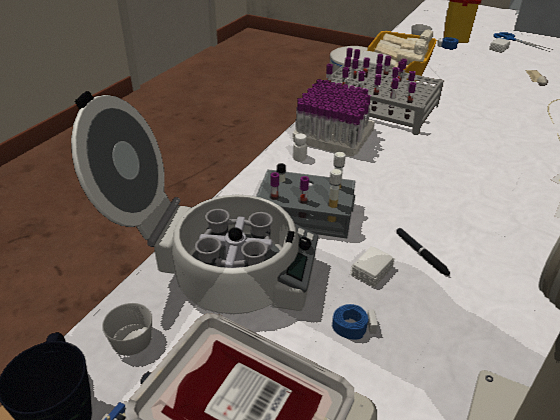

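The top view shows the centrifuge around (241,203) and the rack around (336,220). The purple caps are at about (318,197) and (324,222), the white caps at (334,247) and (362,240), and the black stopper at (344,190). I'll enlarge both views.

```bash
python3 - <<'E'
import cv2
for n,(x,y,w,h) in dict(top=(190,150,190,130),side=(170,145,190,130)).items():
    p=cv2.imread(f"pics/{n}0.png")[y:y+h,x:x+w]
    p=cv2.resize(p,None,fx=4.2,fy=4.2,interpolation=cv2.INTER_CUBIC)
    p=cv2.convertScaleAbs(p,alpha=1.5,beta=15)
    for k in range(0,w,20): cv2.putText(p,str(x+k),(int(k*4.2),10),0,.35,(0,255,255),1);cv2.line(p,(int(k*4.2),12),(int(k*4.2),18),(0,255,255),1)
    for k in range(10,h,10): cv2.putText(p,str(y+k),(0,int(k*4.2)+4),0,.35,(0,255,255),1)
    cv2.imwrite(f"pics/{n}0c.png",p)
E
```

```text
(no output)
```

View pics/top0c.png

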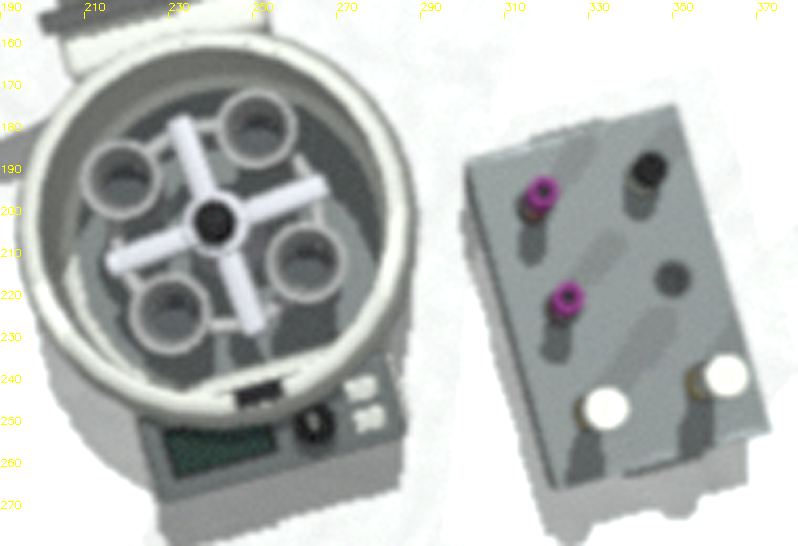

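View pics/side0c.png

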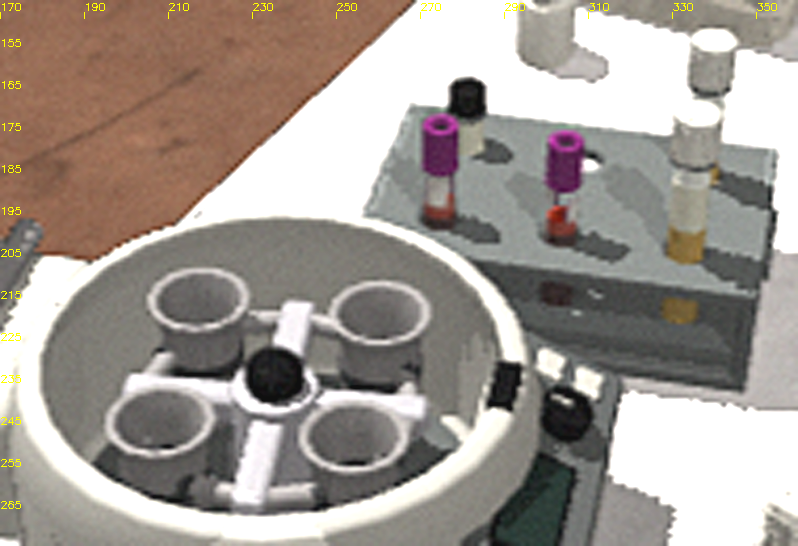

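```bash
cat > h.py <<'E'
from workcell import ctrl
import numpy as np,cv2
CI={n:ctrl.camera_info(n) for n in("side","top")}
def ray(n,px):
    c=CI[n];R,t=np.array(c["R"]),np.array(c["t"]);K=np.array(c["intrinsics"])
    d=R.T@np.linalg.inv(K)@[px[0],px[1],1];return -R.T@t,d/np.linalg.norm(d)
def atz(n,px,z): o,d=ray(n,px);return o+d*(z-o[2])/d[2]
def tri(pt,ps):
    (o1,d1),(o2,d2)=ray("top",pt),ray("side",ps)
    s=np.linalg.lstsq(np.c_[d1,-d2],o2-o1,rcond=None)[0]
    a,b=o1+d1*s[0],o2+d2*s[1];return (a+b)/2,np.linalg.norm(a-b)
def proj(n,X):
    c=CI[n];v=np.array(c["R"])@X+np.array(c["t"]);p=np.array(c["intrinsics"])@v;return p[:2]/p[2]
T=lambda x,y:(190+(x+.5)/4.2-.5,150+(y+.5)/4.2-.5)
S=lambda x,y:(170+(x+.5)/4.2-.5,145+(y+.5)/4.2-.5)
E
cat > m.py <<'E'
from h import *
np.set_printoptions(precision=1,suppress=True)
for n,t,s,z in [("A",(258,128),(198,302),90),("B",(120,180),(160,424),90),("C",(306,263),(380,313),90),("D",(170,314),(354,436),90),
 ("P1",(543,191),(441,125),99),("P2",(570,296),(566,141),99),("W1",(606,408),(697,115),120),("W2",(726,375),(713,44),120)]:
    X,e=tri(T(*t),S(*s));a,b=atz("top",T(*t),z),atz("side",S(*s),z);print(n,X,"err %.1f"%e,a[:2],b[:2],"mean",(a+b)[:2]/2)
for n,t,s,z in [("P1base",(0,0),(437,219),49),("P2base",(0,0),(560,236),49),("empty",(673,279),0,49)]:
    if s: print(n,atz("side",S(*s),z))
    else: print(n,atz("top",T(*t),z))
for c in [(468,158),(678,103),(771,431),(556,487)]: print("rack",atz("top",T(*c),49)[:2])
d=np.load("top_d.npy")
for n in CI: print(n,ray(n,(280,210))[0])
def cloud(n):
    d=np.load(n+"_d.npy");v,u=np.mgrid[:420,:560];K=CI[n]["intrinsics"]
    P=np.stack([(u-K[0][2])/K[0][0]*d,(v-K[1][2])/K[1][1]*d,d],-1);return (P-CI[n]["t"])@np.array(CI[n]["R"])
for n in CI:
    P=cloud(n);I=cv2.imread(f"pics/{n}0.png").astype(int);b,g,r=I[...,0],I[...,1],I[...,2]
    ok=(P[...,2]>62)&(P[...,2]<135)
    print(n)
    for nm,t,z in [("P1",(543,191),99),("P2",(570,296),99),("W1",(606,408),120),("W2",(726,375),120)]:
        c=atz("top",T(*t),z)[:2]
        m=ok&(np.linalg.norm(P[...,:2]-c,axis=-1)<25)
        if m.sum()>3:
            Q=P[m];top=Q[Q[:,2]>Q[:,2].max()-6];print(nm,m.sum(),Q[:,2].max(),top.mean(0),"all",Q.mean(0),Q.min(0),Q.max(0))
E
python3 m.py
```

```text
A [ 534.3 -131.7   87.5] err 1.4 [ 533.1 -132.3] [ 533.1 -129. ] mean [ 533.1 -130.6]
B [508.  -67.5  88.3] err 0.9 [507.3 -68. ] [507.3 -65.8] mean [507.3 -66.9]
C [ 470.1 -156.2   89.8] err 1.2 [ 469.5 -156.4] [ 470.5 -155.8] mean [ 470.  -156.1]
D [445.  -93.3  89.5] err 0.9 [444.5 -93.5] [445.1 -92.6] mean [444.8 -93.1]
P1 [ 504.2 -266.2   97.7] err 0.1 [ 504.  -266.1] [ 503.3 -264.5] mean [ 503.6 -265.3]
P2 [ 454.6 -279.3   98.4] err 1.6 [ 455.3 -279. ] [ 453.5 -278.8] mean [ 454.4 -278.9]
W1 [ 403.7 -293.5  119. ] err 0.4 [ 403.5 -293.5] [ 403.4 -292.1] mean [ 403.5 -292.8]
W2 [ 419.2 -347.2  118.2] err 0.1 [ 419.1 -346.9] [ 418.3 -344.4] mean [ 418.7 -345.7]
P1base [ 505.9 -266.5   49. ]
P2base [ 454.9 -280.8   49. ]
empty [ 469.1 -333.6   49. ]
rack [ 527.4 -232.7]
rack [ 556.6 -336.1]
rack [ 396. -381.]
rack [ 367.2 -277.3]
side [157.9 386.2 595.2]
top [ 379.2 -206.4  923. ]
side
P1 171 102.86999675577083 [ 503.5 -262.    99.4] all [ 502.2 -260.6   84.7] [ 496.  -271.2   62. ] [ 510.6 -254.4  102.9]
P2 159 101.48554978958708 [ 453.3 -276.6   98.9] all [ 452.7 -274.8   85.9] [ 445.7 -284.6   62.1] [ 460.7 -268.8  101.5]
W1 337 122.7678143348318 [ 403.1 -289.7  120.4] all [ 402.  -287.2   98.3] [ 393.8 -300.8   62.3] [ 413.4 -280.9  122.8]
W2 191 123.10541673290489 [ 418.6 -343.3  120.6] all [ 417.4 -341.3  110.4] [ 408.8 -354.9   69.2] [ 429.2 -333.8  123.1]
top
P1 61 100.36301487988104 [ 503.8 -265.9   97.4] all [ 502.8 -265.1   93.5] [ 496.4 -272.5   62.2] [ 510.5 -258.7  100.4]
P2 59 100.60775161389968 [ 454.7 -278.1   97.2] all [ 453.9 -277.3   93.7] [ 447.2 -284.5   63.7] [ 461.5 -270.2  100.6]
W1 100 122.9102318375265 [ 403.  -293.1  119.6] all [ 402.7 -291.9  115.9] [ 393.8 -301.7   65.5] [ 413.1 -283.5  122.9]
W2 112 122.52353257672428 [ 418.8 -346.6  119.2] all [ 418.2 -344.8  112.3] [ 409.6 -356.1   65.5] [ 428.5 -337.2  122.5]
```

Measurements hold up: all mouths are 48 mm from the rotor centre at about z 89, and the caps are at about z 98 and 119, matching the rack hole grid at 15.6°. Opposite pairs are A–D and B–C. I'll set the tool yaw so its y lies along the rack's y, which keeps the gripper body clear of the lid.

```bash
cat > g.py <<'E'
import sys,numpy as np
from workcell import ctrl
from scipy.spatial.transform import Rotation as Ro
# args: x,y,z waypoints -> row shifts (fractions) from measured pose; turn to straight-down with tool y at -74.4 deg
o=ctrl.get_obs();R=Ro.from_rotvec(o["orientation"]);a=np.radians(-74.4)
y=np.array([np.cos(a),np.sin(a),0]);z=np.array([0,0,-1.]);G=Ro.from_matrix(np.c_[np.cross(y,z),y,z])
print("t%.1f"%o["t"],o["ee_pos"].round(1),"w%.1f g%.1f"%(o["width"],o["grasp_force"]),"F",o["ft_force"].round(1),"turn",((R.inv()*G).as_rotvec()/1.5).round(4),"q",o["qpos"].round(2))
for w in sys.argv[1:]: print(w,(R.inv().apply(np.array([float(v) for v in w.split(",")])-o["ee_pos"])/200).round(4))
E
python3 g.py 340,420,262 430,250,262 450,50,262
```

```text
t0.1 [214.  586.7 222. ] w87.8 g0.0 F [-0.7  0.2 -1. ] turn [-4.0000e-04  1.1000e-03  1.6797e+00] q [ 1.2   0.42  1.63  0.    1.09 -0.02]
340,420,262 [-0.8775 -0.5674 -0.1993]
430,250,262 [-1.5916 -1.2118 -0.1985]
450,50,262 [-2.0282 -2.1169 -0.1973]
```

Emit:
servo_tool --pt "0 0 0.1 -0.2 -0.13 -0.15 40" --pt "0 0 0.2 -0.45 -0.28 -0.2 40" --pt "0 0 0.3 -0.68 -0.42 -0.2 40" --pt "0 0 0.4 -0.88 -0.6 -0.2 40" --pt "0 0 0.5 -0.95 -0.8 -0.2 40" --pt "0 0 0.6 -1 -0.95 -0.2 40" --pt "0 0 0.6 -1 -0.95 -0.2 40"

```text
t: 0.98
ee_pos: [336.7, 338.5, 262.5]
orientation: [-1.84, -2.546, 0.001]
ft_force: [0.0, -0.2, 0.5]
width: 40.0
grasp_force: 0.0
```

```bash
python3 g.py 440,200,262 450,100,262 450,0,262
```

```text
t1.0 [336.7 338.5 262.5] w40.0 g0.0 F [ 0.  -0.2  0.5] turn [-2.0000e-04  6.0000e-04  1.0785e+00] q [ 0.76  0.15  1.91 -0.    1.08  0.44]
440,200,262 [-0.8194  0.2732  0.0028]
450,100,262 [-1.3099  0.1637  0.0031]
450,0,262 [-1.7846  0.0068  0.0034]
```

Emit:
servo_tool --pt "0 0 0.12 -0.27 0.09 0 40" --pt "0 0 0.24 -0.54 0.18 0 40" --pt "0 0 0.36 -0.82 0.27 0 40" --pt "0 0 0.5 -1 0.26 0 40" --pt "0 0 0.5 -1 0.26 0 40"

```text
t: 1.6
ee_pos: [450.5, 165.9, 262.5]
orientation: [-2.645, -1.695, -0.0]
ft_force: [-0.3, 0.0, 0.4]
width: 40.0
grasp_force: 0.0
```

```bash
python3 g.py 455,0,262 455,-50,262 440,-150,262
```

```text
t1.6 [450.5 165.9 262.5] w40.0 g0.0 F [-0.3  0.   0.4] turn [-0.     -0.      0.5785] q [0.33 0.16 1.9  0.   1.08 0.76]
455,0,262 [-0.7444  0.3671  0.0026]
455,-50,262 [-0.9716  0.4715  0.0026]
440,-150,262 [-1.4572  0.6121  0.0026]
```

Emit:
servo_tool --pt "0 0 0.12 -0.25 0.12 0 40" --pt "0 0 0.24 -0.5 0.25 0 40" --pt "0 0 0.36 -0.74 0.36 0 40" --pt "0 0 0.48 -0.97 0.47 0 40" --pt "0 0 0.5785 -0.97 0.47 0 40"

```text
t: 2.22
ee_pos: [455.0, -50.1, 262.8]
orientation: [3.113, 0.422, 0.001]
ft_force: [0.9, 0.4, -0.6]
width: 40.1
grasp_force: 0.0
```

```bash
python3 g.py 404,-230,240 404,-293.5,220
```

```text
t2.2 [455.  -50.1 262.8] w40.1 g0.0 F [ 0.9  0.4 -0.6] turn [ 0.0001 -0.0004 -0.0017] q [-0.14  0.12  1.95  0.    1.07  1.17]
404,-230,240 [-0.4856  0.799   0.1138]
404,-293.5,220 [-0.5703  1.105   0.2138]
```

Emit:
servo_tool --pt "0 0 0 -0.15 0.27 0 40" --pt "0 0 0 -0.3 0.54 0 40" --pt "0 0 0 -0.45 0.8 0.1 40" --pt "0 0 0 -0.57 1 0.2 40" --pt "0 0 0 -0.57 1 0.2 40" --pt "0 0 0 -0.57 1 0.2 40"

```text
t: 2.98
ee_pos: [399.5, -271.2, 222.7]
orientation: [-3.111, -0.433, -0.0]
ft_force: [0.8, 0.2, -0.2]
width: 39.8
grasp_force: 0.0
```

```bash
python3 g.py 403.8,-293.5,150 403.8,-293.5,90
```

```text
t3.0 [ 399.5 -271.2  222.7] w39.8 g0.0 F [ 0.8  0.2 -0.2] turn [-0.0004 -0.0001  0.0028] q [-0.62  0.21  1.94  0.    0.99  0.67]
403.8,-293.5,150 [-0.0097  0.1134  0.3632]
403.8,-293.5,90 [-0.0098  0.1135  0.6632]
```

Emit:
servo_tool --pt "0 0 0 -0.01 0.1135 0.1 40" --pt "0 0 0 -0.01 0.1135 0.3 40" --pt "0 0 0 -0.01 0.1135 0.45 40" --pt "0 0 0 -0.01 0.1135 0.55 40" --pt "0 0 0 -0.01 0.1135 0.663 40" --pt "0 0 0 -0.01 0.1135 0.663 40" --pt "0 0 0 -0.01 0.1135 0.663 10" --pt "0 0 0 -0.01 0.1135 0.663 10" --pt "0 0 0 -0.01 0.1135 0.663 10" --pt "0 0 0 -0.01 0.1135 0.663 10"

```text
t: 4.22
ee_pos: [403.3, -295.0, 91.0]
orientation: [3.111, 0.429, 0.002]
ft_force: [-0.4, 0.5, 6.5]
width: 18.7
grasp_force: 30.0
```

```bash
python3 g.py 403.8,-293.5,217 455,-180,235 507.6,-67.2,235
```

```text
t4.2 [ 403.3 -295.    91. ] w18.7 g30.0 F [-0.4  0.5  6.5] turn [ 0.0009 -0.0008  0.001 ] q [-0.66  0.45  1.99  0.    0.7   0.64]
403.8,-293.5,217 [ 0.005  -0.0058 -0.6302]
455,-180,235 [ 0.405  -0.4828 -0.7204]
507.6,-67.2,235 [ 0.8107 -0.9547 -0.7205]
```

Emit:
servo_tool --pt "0 0 0 0 0 -0.15 10" --pt "0 0 0 0 0 -0.4 10" --pt "0 0 0 0 0 -0.65 10" --pt "0 0 0 0.05 -0.06 -0.72 10" --pt "0 0 0 0.2 -0.24 -0.72 10" --pt "0 0 0 0.38 -0.45 -0.72 10" --pt "0 0 0 0.56 -0.66 -0.72 10" --pt "0 0 0 0.72 -0.85 -0.72 10" --pt "0 0 0 0.81 -0.955 -0.72 10" --pt "0 0 0 0.81 -0.955 -0.72 10"

```text
t: 5.48
ee_pos: [506.8, -64.8, 232.9]
orientation: [-3.111, -0.434, 0.003]
ft_force: [0.3, 0.4, 0.2]
width: 18.4
grasp_force: 30.0
```

Emit:
servo_tool --pt "0 0 0 0 0 0 10" --pt "0 0 0 0 0 0 10"

```text
t: 5.72
ee_pos: [506.4, -67.7, 233.8]
orientation: [-3.112, -0.427, 0.001]
ft_force: [0.6, 1.1, -0.7]
width: 18.6
grasp_force: 30.0
```

```bash
python3 g.py 507.6,-67.2,160 507.6,-67.2,124; python3 - <<'E'
from h import *
for n,z in(("side",4),("top",4)):
    p,_=ctrl.get_image(n);p=p[120:290,160:360,::-1];p=cv2.convertScaleAbs(cv2.resize(p,None,fx=2,fy=2,interpolation=2),alpha=1.4,beta=10)
    globals()[n]=p
cv2.imwrite("pics/c1.png",np.hstack([side,top]))
E
```

```text
t5.7 [506.4 -67.7 233.8] w18.6 g30.0 F [ 0.6  1.1 -0.7] turn [-0.0001  0.0005  0.0003] q [-0.16  0.24  1.87 -0.    1.03  1.14]
507.6,-67.2,160 [ 0.0066 -0.0005  0.3688]
507.6,-67.2,124 [ 6.800e-03 -5.000e-04  5.488e-01]
```

View pics/c1.png

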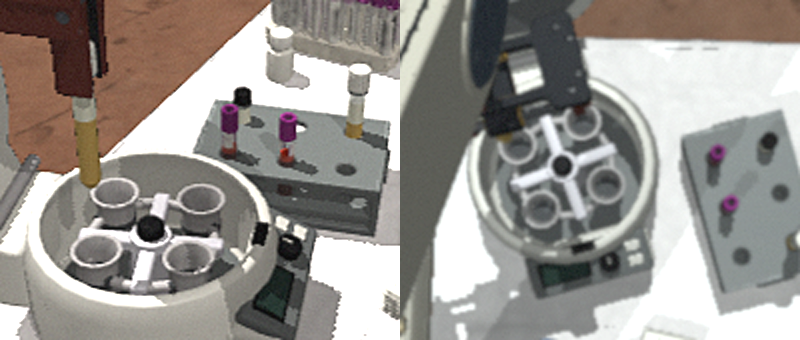

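The tall tube is held upright; its foot in the side crop, at about (90,182), lies over bucket B. I'll lower it.

Emit:
servo_tool --pt "0 0 0 0.007 0 0.1 10" --pt "0 0 0 0.007 0 0.22 10" --pt "0 0 0 0.007 0 0.33 10" --pt "0 0 0 0.007 0 0.42 10" --pt "0 0 0 0.007 0 0.48 10" --pt "0 0 0 0.007 0 0.53 10" --pt "0 0 0 0.007 0 0.53 10" --pt "0 0 0 0.007 0 0.53 10"

```text
t: 6.82
ee_pos: [508.8, -66.6, 128.5]
orientation: [3.112, 0.429, 0.001]
ft_force: [0.8, -0.4, 0.0]
width: 18.6
grasp_force: 30.0
```

```bash
python3 g.py 507.6,-67.2,122
```

```text
t6.8 [508.8 -66.6 128.5] w18.6 g30.0 F [ 0.8 -0.4  0. ] turn [ 0.0002 -0.0005  0.0012] q [-0.15  0.4   1.94 -0.    0.8   1.14]
507.6,-67.2,122 [-0.0065  0.0015  0.0326]
```

No contact force, and the tube has gone in. I'll lower the last few millimetres, release and lift straight up.

Emit:
servo_tool --pt "0 0 0 -0.006 0 0.024 10" --pt "0 0 0 -0.006 0 0.024 10" --pt "0 0 0 -0.006 0 0.024 40" --pt "0 0 0 -0.006 0 0.024 40" --pt "0 0 0 -0.006 0 0.024 40" --pt "0 0 0 -0.006 0 -0.15 40" --pt "0 0 0 -0.006 0 -0.4 40" --pt "0 0 0 -0.006 0 -0.5 40" --pt "0 0 0 -0.006 0 -0.5 40"

```text
t: 7.95
ee_pos: [508.3, -66.9, 229.6]
orientation: [3.111, 0.429, 0.006]
ft_force: [0.4, 0.4, 0.6]
width: 40.0
grasp_force: 0.0
```

```bash
python3 g.py 460,-200,228 419,-347,225 419,-347,90
```

```text
t8.0 [508.3 -66.9 229.6] w40.0 g0.0 F [0.4 0.4 0.6] turn [ 0.001  -0.0023  0.0012] q [-0.15  0.25  1.87 -0.    1.02  1.14]
460,-200,228 [-0.4123  0.5751  0.0076]
419,-347,225 [-0.8087  1.2272  0.0223]
419,-347,90 [-0.811   1.2261  0.6973]
```

Emit:
servo_tool --pt "0 0 0 -0.16 0.22 0 40" --pt "0 0 0 -0.33 0.48 0 40" --pt "0 0 0 -0.5 0.74 0 40" --pt "0 0 0 -0.66 1 0 40" --pt "0 0 0 -0.81 1 0.02 40" --pt "0 0 0 -0.81 1 0.02 40"

```text
t: 8.7
ee_pos: [403.0, -303.2, 222.2]
orientation: [-3.11, -0.424, 0.004]
ft_force: [0.5, -0.8, -0.1]
width: 40.3
grasp_force: 0.0
```

```bash
python3 g.py 419,-347,90 
```

```text
t8.7 [ 403.  -303.2  222.2] w40.3 g0.0 F [ 0.5 -0.8 -0.1] turn [-0.0021  0.0016 -0.0009] q [-0.67  0.25  1.89 -0.    1.01  0.63]
419,-347,90 [0.0199 0.2345 0.6601]
```

Emit:
servo_tool --pt "0 0 0 0.02 0.22 0 40" --pt "0 0 0 0.02 0.232 0.1 40" --pt "0 0 0 0.02 0.232 0.35 40" --pt "0 0 0 0.02 0.232 0.5 40" --pt "0 0 0 0.02 0.232 0.66 40" --pt "0 0 0 0.02 0.232 0.66 40" --pt "0 0 0 0.02 0.232 0.66 10" --pt "0 0 0 0.02 0.232 0.66 10" --pt "0 0 0 0.02 0.232 0.66 10" --pt "0 0 0 0.02 0.232 0.66 10"

```text
t: 9.95
ee_pos: [422.5, -347.3, 93.2]
orientation: [3.111, 0.429, 0.002]
ft_force: [-0.6, -0.4, 6.6]
width: 18.2
grasp_force: 30.0
```

```bash
python3 g.py 419,-347,235 470,-156.2,235
```

```text
t9.9 [ 422.5 -347.3   93.2] w18.2 g30.0 F [-0.6 -0.4  6.6] turn [ 0.0012 -0.0009  0.0011] q [-0.71  0.5   1.89  0.    0.76  0.59]
419,-347,235 [-0.0154 -0.005  -0.7089]
470,-156.2,235 [ 0.4882 -0.8545 -0.7099]
```

Emit:
servo_tool --pt "0 0 0 0 0 -0.15 10" --pt "0 0 0 0 0 -0.4 10" --pt "0 0 0 0 0 -0.65 10" --pt "0 0 0 0.03 -0.06 -0.71 10" --pt "0 0 0 0.15 -0.25 -0.71 10" --pt "0 0 0 0.28 -0.48 -0.71 10" --pt "0 0 0 0.4 -0.7 -0.71 10" --pt "0 0 0 0.495 -0.853 -0.71 10" --pt "0 0 0 0.495 -0.853 -0.71 10" --pt "0 0 0 0.495 -0.853 -0.71 10"

```text
t: 11.2
ee_pos: [470.4, -155.7, 233.5]
orientation: [-3.112, -0.43, 0.002]
ft_force: [-0.8, -0.2, -1.0]
width: 18.4
grasp_force: 30.0
```

Emit:
servo_tool --pt "0 0 0 0 0 0 10"

```text
t: 11.32
ee_pos: [470.5, -156.5, 233.8]
orientation: [-3.112, -0.427, 0.001]
ft_force: [0.2, -0.2, 0.0]
width: 18.5
grasp_force: 30.0
```

```bash
python3 g.py 472,-156,125; python3 - <<'E'
from h import *
p,_=ctrl.get_image("side");x,y,w,h=170,120,180,150
p=cv2.convertScaleAbs(cv2.resize(p[y:y+h,x:x+w,::-1],None,fx=4,fy=4,interpolation=2),alpha=1.4,beta=10)
cv2.imwrite("pics/c2.png",p)
ax=np.array([470,-156.2,0.])
for z in(233-82,233-82+112): u=proj("side",ax+[0,0,z]);print("axis over C at z",z,((u-[x,y])*4).round(0))
for z in(90,40,152): u=proj("side",np.array([507.6,-67.2,z]));print("B",z,((u-[x,y])*4).round(0))
E
```

```text
t11.3 [ 470.5 -156.5  233.8] w18.5 g30.0 F [ 0.2 -0.2  0. ] turn [-0.0001  0.0004  0.0004] q [-0.35  0.22  1.9  -0.    1.02  0.95]
472,-156,125 [ 8.000e-03 -5.000e-04  5.439e-01]
axis over C at z 151 [360. 268.]
axis over C at z 263 [357.  -2.]
B 90 [152. 500.]
B 40 [162. 598.]
B 152 [140. 366.]
```

View pics/c2.png

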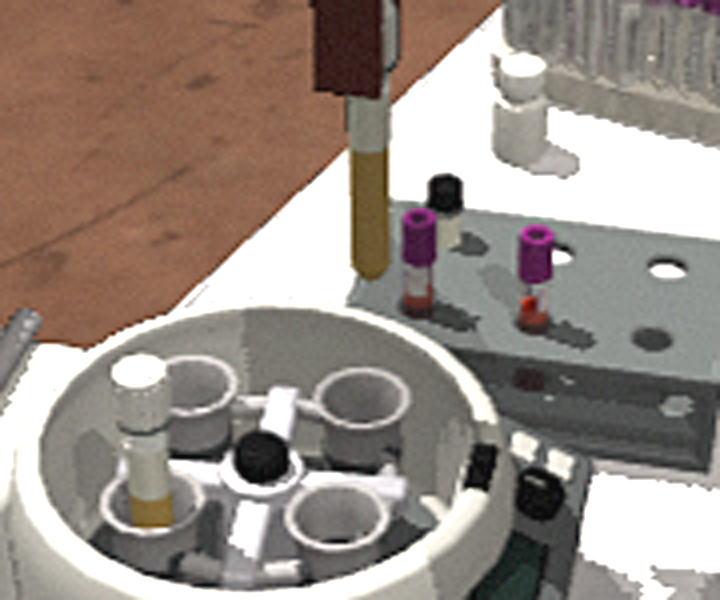

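Tall tube 1 is seated in B, with its cap top at (140,370) where (140,366) was predicted. The held tube's foot is at (371,272) against (360,268), so it sits about 4 mm toward −x in the grip. I'll correct for that while lowering.

Emit:
servo_tool --pt "0 0 0 0.018 -0.006 0.1 10" --pt "0 0 0 0.018 -0.006 0.22 10" --pt "0 0 0 0.018 -0.006 0.33 10" --pt "0 0 0 0.018 -0.006 0.42 10" --pt "0 0 0 0.018 -0.006 0.48 10" --pt "0 0 0 0.018 -0.006 0.53 10" --pt "0 0 0 0.018 -0.006 0.53 10" --pt "0 0 0 0.018 -0.006 0.53 10"

```text
t: 12.38
ee_pos: [474.4, -153.8, 128.5]
orientation: [3.112, 0.429, 0.001]
ft_force: [-0.1, -0.3, -0.4]
width: 18.4
grasp_force: 30.0
```

```bash
python3 g.py 473.6,-156,126
```

```text
t12.4 [ 474.4 -153.8  128.5] w18.4 g30.0 F [-0.1 -0.3 -0.4] turn [ 0.0003 -0.0004  0.0012] q [-0.34  0.38  1.97 -0.    0.79  0.96]
473.6,-156,126 [-0.007   0.0096  0.0125]
```

Emit:
servo_tool --pt "0 0 0 -0.005 0.008 0.016 10" --pt "0 0 0 -0.005 0.008 0.016 10" --pt "0 0 0 -0.005 0.008 0.016 40" --pt "0 0 0 -0.005 0.008 0.016 40" --pt "0 0 0 -0.005 0.008 0.016 40" --pt "0 0 0 -0.005 0.008 -0.15 40" --pt "0 0 0 -0.005 0.008 -0.4 40" --pt "0 0 0 -0.005 0.008 -0.45 40" --pt "0 0 0 -0.005 0.008 -0.45 40"

```text
t: 13.5
ee_pos: [473.6, -155.4, 218.3]
orientation: [3.112, 0.429, 0.001]
ft_force: [-0.0, 0.2, -0.2]
width: 39.8
grasp_force: 0.0
```

```bash
python3 g.py 504,-266,180 504,-266,69
```

```text
t13.5 [ 473.6 -155.4  218.3] w39.8 g0.0 F [-0.   0.2 -0.2] turn [ 0.0004 -0.0006  0.0012] q [-0.34  0.24  1.91  0.    0.99  0.96]
504,-266,180 [-0.0035  0.5732  0.1916]
504,-266,69 [-0.004   0.5729  0.7466]
```

Emit:
servo_tool --pt "0 0 0 0 0.2 0 40" --pt "0 0 0 0 0.4 0 40" --pt "0 0 0 0 0.56 0.15 40" --pt "0 0 0 0 0.572 0.35 40" --pt "0 0 0 0 0.572 0.35 40" --pt "0 0 0 0 0.572 0.35 40"

```text
t: 14.25
ee_pos: [504.3, -265.2, 148.0]
orientation: [-3.111, -0.429, 0.001]
ft_force: [0.5, -0.6, 0.5]
width: 40.0
grasp_force: 0.0
```

```bash
python3 g.py 504,-266,69
```

```text
t14.2 [ 504.3 -265.2  148. ] w40.0 g0.0 F [ 0.5 -0.6  0.5] turn [-0.0006  0.0005  0.0013] q [-0.5   0.44  1.81  0.    0.9   0.79]
504,-266,69 [-0.0024  0.0038  0.3948]
```

Emit:
servo_tool --pt "0 0 0 -0.003 0.004 0.1 40" --pt "0 0 0 -0.003 0.004 0.22 40" --pt "0 0 0 -0.003 0.004 0.32 40" --pt "0 0 0 -0.003 0.004 0.39 40" --pt "0 0 0 -0.003 0.004 0.39 40" --pt "0 0 0 -0.003 0.004 0.39 10" --pt "0 0 0 -0.003 0.004 0.39 8" --pt "0 0 0 -0.003 0.004 0.39 8" --pt "0 0 0 -0.003 0.004 0.39 8" --pt "0 0 0 -0.003 0.004 0.39 8"

```text
t: 15.5
ee_pos: [504.6, -266.7, 70.6]
orientation: [3.112, 0.429, 0.001]
ft_force: [0.2, 0.2, 5.5]
width: 14.6
grasp_force: 30.0
```

```bash
python3 g.py 504,-266,205 533.5,-131,205
```

```text
t15.5 [ 504.6 -266.7   70.6] w14.6 g30.0 F [0.2 0.2 5.5] turn [ 0.0005 -0.0005  0.0012] q [-0.51  0.56  1.84  0.    0.74  0.79]
504,-266,205 [-0.0013 -0.0039 -0.6719]
533.5,-131,205 [ 0.3233 -0.6138 -0.6722]
```

Emit:
servo_tool --pt "0 0 0 0 0 -0.15 8" --pt "0 0 0 0 0 -0.4 8" --pt "0 0 0 0 0 -0.62 8" --pt "0 0 0 0.03 -0.06 -0.67 8" --pt "0 0 0 0.12 -0.22 -0.67 8" --pt "0 0 0 0.22 -0.42 -0.67 8" --pt "0 0 0 0.323 -0.61 -0.67 8" --pt "0 0 0 0.323 -0.613 -0.67 8" --pt "0 0 0 0.323 -0.613 -0.67 8" --pt "0 0 0 0.323 -0.613 -0.67 8"

```text
t: 16.75
ee_pos: [532.7, -131.7, 203.6]
orientation: [-3.112, -0.427, 0.001]
ft_force: [-0.2, -0.5, -0.2]
width: 14.8
grasp_force: 30.0
```

```bash
python3 g.py 533.5,-131,104; python3 - <<'E'
from h import *
p,_=ctrl.get_image("side");x,y,w,h=170,120,180,150
p=cv2.convertScaleAbs(cv2.resize(p[y:y+h,x:x+w,::-1],None,fx=4,fy=4,interpolation=2),alpha=1.4,beta=10)
cv2.imwrite("pics/c3.png",p)
e=ctrl.get_obs()["ee_pos"];zf=e[2]-62
for q in(np.array([533.5,-131,zf]),np.array([533.5,-131,zf+69]),np.array([470,-156.2,152])): print(((proj("side",q)-[x,y])*4).round(0))
E
```

```text
t16.8 [ 532.7 -131.7  203.6] w14.8 g30.0 F [-0.2 -0.5 -0.2] turn [-0.0002  0.0005  0.0005] q [-0.26  0.34  1.81 -0.    0.99  1.03]
533.5,-131,104 [ 0.005  -0.0024  0.4981]
[181. 275.]
[169. 118.]
[360. 266.]
```

View pics/c3.png

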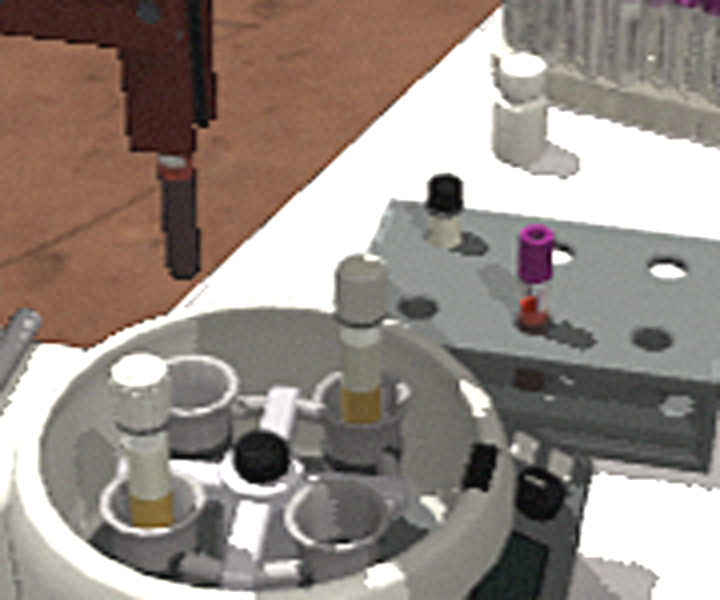

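Both tall tubes are seated, at (140,370) and (360,268). The slim tube's foot at (184,274) is nearly on the predicted (181,275), so I'll lower it.

Emit:
servo_tool --pt "0 0 0 0.006 -0.003 0.1 8" --pt "0 0 0 0.006 -0.003 0.22 8" --pt "0 0 0 0.006 -0.003 0.33 8" --pt "0 0 0 0.006 -0.003 0.42 8" --pt "0 0 0 0.006 -0.003 0.48 8" --pt "0 0 0 0.006 -0.003 0.48 8" --pt "0 0 0 0.006 -0.003 0.48 8"

```text
t: 17.68
ee_pos: [534.6, -130.3, 108.6]
orientation: [3.112, 0.429, 0.001]
ft_force: [0.3, 0.3, -0.4]
width: 14.6
grasp_force: 30.0
```

```bash
python3 g.py 533.5,-131,103.5
```

```text
t17.7 [ 534.6 -130.3  108.6] w14.6 g30.0 F [ 0.3  0.3 -0.4] turn [ 0.0003 -0.0005  0.0011] q [-0.26  0.48  1.87 -0.    0.79  1.04]
533.5,-131,103.5 [-0.0064  0.002   0.0255]
```

Emit:
servo_tool --pt "0 0 0 -0.005 0.002 0.025 8" --pt "0 0 0 -0.005 0.002 0.025 8" --pt "0 0 0 -0.005 0.002 0.025 36" --pt "0 0 0 -0.005 0.002 0.025 36" --pt "0 0 0 -0.005 0.002 0.025 36" --pt "0 0 0 -0.005 0.002 -0.15 36" --pt "0 0 0 -0.005 0.002 -0.4 36" --pt "0 0 0 -0.005 0.002 -0.5 36" --pt "0 0 0 -0.005 0.002 -0.5 36"

```text
t: 18.8
ee_pos: [534.4, -131.0, 209.7]
orientation: [3.111, 0.429, 0.005]
ft_force: [-0.2, -0.1, -0.5]
width: 36.0
grasp_force: 0.0
```

```bash
python3 g.py 454.5,-279.3,200 454.5,-279.3,69
```

```text
t18.8 [ 534.4 -131.   209.7] w36.0 g0.0 F [-0.2 -0.1 -0.5] turn [ 0.0013 -0.0021  0.0012] q [-0.26  0.33  1.81 -0.    1.    1.03]
454.5,-279.3,200 [-0.5852  0.6057  0.0479]
454.5,-279.3,69 [-0.5873  0.6045  0.7029]
```

Emit:
servo_tool --pt "0 0 0 -0.15 0.2 0 36" --pt "0 0 0 -0.35 0.4 0 36" --pt "0 0 0 -0.55 0.58 0.05 36" --pt "0 0 0 -0.587 0.605 0.25 36" --pt "0 0 0 -0.587 0.605 0.35 36" --pt "0 0 0 -0.587 0.605 0.35 36"

```text
t: 19.55
ee_pos: [451.0, -278.1, 135.4]
orientation: [-3.109, -0.428, 0.007]
ft_force: [0.4, 1.1, -0.4]
width: 36.5
grasp_force: 0.0
```

```bash
python3 g.py 454.5,-279.3,69
```

```text
t19.6 [ 451.  -278.1  135.4] w36.5 g0.0 F [ 0.4  1.1 -0.4] turn [-0.0029  0.0025  0.0008] q [-0.57  0.41  1.9  -0.    0.84  0.72]
454.5,-279.3,69 [0.0162 0.0121 0.3318]
```

Emit:
servo_tool --pt "0 0 0 0 0 0 36" --pt "0 0 0 0 0 0 36"

```text
t: 19.8
ee_pos: [453.7, -279.1, 138.8]
orientation: [3.111, 0.43, 0.002]
ft_force: [-0.1, 1.2, -0.4]
width: 36.3
grasp_force: 0.0
```

```bash
python3 g.py 454.5,-279.3,69
```

```text
t19.8 [ 453.7 -279.1  138.8] w36.3 g0.0 F [-0.1  1.2 -0.4] turn [ 0.0007 -0.0006  0.0016] q [-0.57  0.41  1.89 -0.    0.84  0.72]
454.5,-279.3,69 [0.0034 0.0019 0.3492]
```

Emit:
servo_tool --pt "0 0 0 0.002 0.001 0.1 36" --pt "0 0 0 0.002 0.001 0.2 36" --pt "0 0 0 0.002 0.001 0.28 36" --pt "0 0 0 0.002 0.001 0.345 36" --pt "0 0 0 0.002 0.001 0.345 36" --pt "0 0 0 0.002 0.001 0.345 10" --pt "0 0 0 0.002 0.001 0.345 8" --pt "0 0 0 0.002 0.001 0.345 8" --pt "0 0 0 0.002 0.001 0.345 8" --pt "0 0 0 0.002 0.001 0.345 8"

```text
t: 21.05
ee_pos: [453.9, -279.3, 69.6]
orientation: [3.112, 0.429, 0.001]
ft_force: [-1.2, -0.6, 5.1]
width: 14.5
grasp_force: 30.0
```

```bash
python3 g.py 454.5,-279.3,205 430,-160,215 444.8,-93.1,215
```

```text
t21.1 [ 453.9 -279.3   69.6] w14.5 g30.0 F [-1.2 -0.6  5.1] turn [ 0.0005 -0.0005  0.0012] q [-0.57  0.52  1.92  0.    0.7   0.72]
454.5,-279.3,205 [ 0.0035  0.0013 -0.6772]
430,-160,215 [ 0.047  -0.6061 -0.7277]
444.8,-93.1,215 [ 0.2088 -0.9081 -0.7278]
```

Emit:
servo_tool --pt "0 0 0 0 0 -0.15 8" --pt "0 0 0 0 0 -0.4 8" --pt "0 0 0 0 0 -0.65 8" --pt "0 0 0 0 -0.1 -0.8 8" --pt "0 0 0 0 -0.3 -0.8 8" --pt "0 0 0 0.03 -0.55 -0.8 8" --pt "0 0 0 0.12 -0.78 -0.8 8" --pt "0 0 0 0.209 -0.908 -0.8 8" --pt "0 0 0 0.209 -0.908 -0.8 8" --pt "0 0 0 0.209 -0.908 -0.8 8"

```text
t: 22.3
ee_pos: [444.3, -93.4, 228.9]
orientation: [3.112, 0.43, -0.001]
ft_force: [-0.6, -0.3, 0.2]
width: 14.6
grasp_force: 30.0
```

Emit:
servo_tool --pt "0 0 0 0 0 0 8"

```text
t: 22.42
ee_pos: [444.3, -93.8, 228.9]
orientation: [3.112, 0.427, -0.001]
ft_force: [0.6, -0.6, -0.5]
width: 14.8
grasp_force: 30.0
```

```bash
python3 g.py 444.8,-93.1,104; python3 - <<'E'
from h import *
p,_=ctrl.get_image("side");x,y,w,h=170,120,180,150
p=cv2.convertScaleAbs(cv2.resize(p[y:y+h,x:x+w,::-1],None,fx=4,fy=4,interpolation=2),alpha=1.4,beta=10)
cv2.imwrite("pics/c4.png",p)
e=ctrl.get_obs()["ee_pos"];zf=e[2]-61.5
for q in(np.array([444.8,-93.1,zf]),np.array([444.8,-93.1,zf+69]),np.array([533.3,-131,131])): print(((proj("side",q)-[x,y])*4).round(0))
E
```

```text
t22.4 [444.3 -93.8 228.9] w14.8 g30.0 F [ 0.6 -0.6 -0.5] turn [-0.      0.0003  0.0003] q [-0.23  0.16  1.99 -0.    0.99  1.06]
444.8,-93.1,104 [ 0.0037 -0.0029  0.6247]
[333. 344.]
[329. 173.]
[183. 299.]
```

View pics/c4.png

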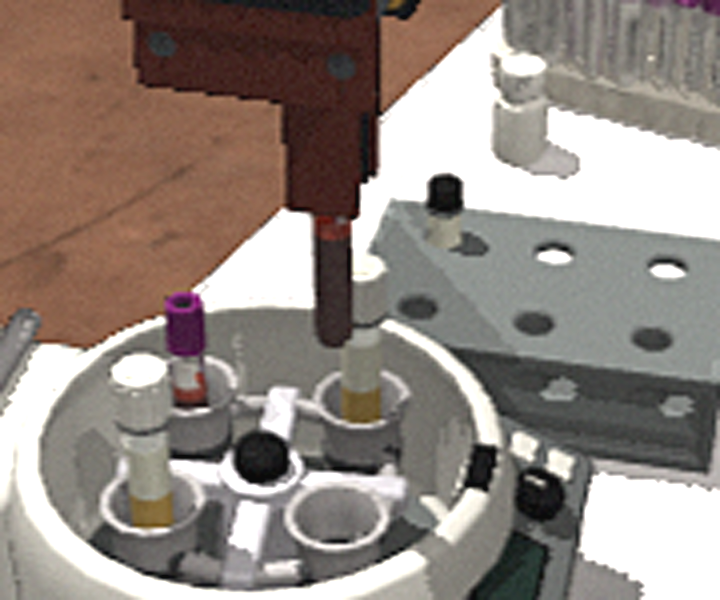

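Slim tube 1 is seated in A, with its cap at (184,302) against a predicted (183,299). The held tube's foot at (334,345) is on target for D, so I'll lower it.

Emit:
servo_tool --pt "0 0 0 0.002 -0.002 0.12 8" --pt "0 0 0 0.002 -0.002 0.26 8" --pt "0 0 0 0.002 -0.002 0.38 8" --pt "0 0 0 0.002 -0.002 0.48 8" --pt "0 0 0 0.002 -0.002 0.56 8" --pt "0 0 0 0.002 -0.002 0.6 8" --pt "0 0 0 0.002 -0.002 0.6 8" --pt "0 0 0 0.002 -0.002 0.6 8"

```text
t: 23.48
ee_pos: [445.2, -92.7, 109.6]
orientation: [3.112, 0.429, 0.001]
ft_force: [0.4, -0.2, -0.5]
width: 14.5
grasp_force: 30.0
```

```bash
python3 g.py 444.8,-93.1,102.5
```

```text
t23.5 [445.2 -92.7 109.6] w14.5 g30.0 F [ 0.4 -0.2 -0.5] turn [ 0.0003 -0.0005  0.001 ] q [-0.23  0.36  2.08 -0.    0.7   1.07]
444.8,-93.1,102.5 [-0.0026  0.0012  0.0353]
```

Emit:
servo_tool --pt "0 0 0 -0.002 0.001 0.033 8" --pt "0 0 0 -0.002 0.001 0.033 8" --pt "0 0 0 -0.002 0.001 0.033 36" --pt "0 0 0 -0.002 0.001 0.033 36" --pt "0 0 0 -0.002 0.001 0.033 36" --pt "0 0 0 -0.002 0.001 -0.15 36" --pt "0 0 0 -0.002 0.001 -0.4 36" --pt "0 0 0 -0.002 0.001 -0.7 36" --pt "0 0 0 -0.002 0.001 -0.7 36" --pt "0 0 0 -0.002 0.001 -0.7 36"

```text
t: 24.72
ee_pos: [444.0, -92.6, 248.6]
orientation: [-3.112, -0.429, 0.0]
ft_force: [0.9, 0.2, -0.9]
width: 35.9
grasp_force: 0.0
```

```bash
python3 g.py; python3 - <<'E'
from h import *
p,_=ctrl.get_image("side");x,y,w,h=170,120,180,150
p=cv2.convertScaleAbs(cv2.resize(p[y:y+h,x:x+w,::-1],None,fx=4,fy=4,interpolation=2),alpha=1.4,beta=10)
cv2.imwrite("pics/c5.png",p)
print(((proj("side",np.array([444.8,-93.1,131]))-[x,y])*4).round(0))
E
```

```text
t24.7 [444.  -92.6 248.6] w35.9 g0.0 F [ 0.9  0.2 -0.9] turn [-0.0001  0.0002  0.0012] q [-0.23  0.13  1.97  0.    1.04  1.06]
[335. 426.]
```

View pics/c5.png

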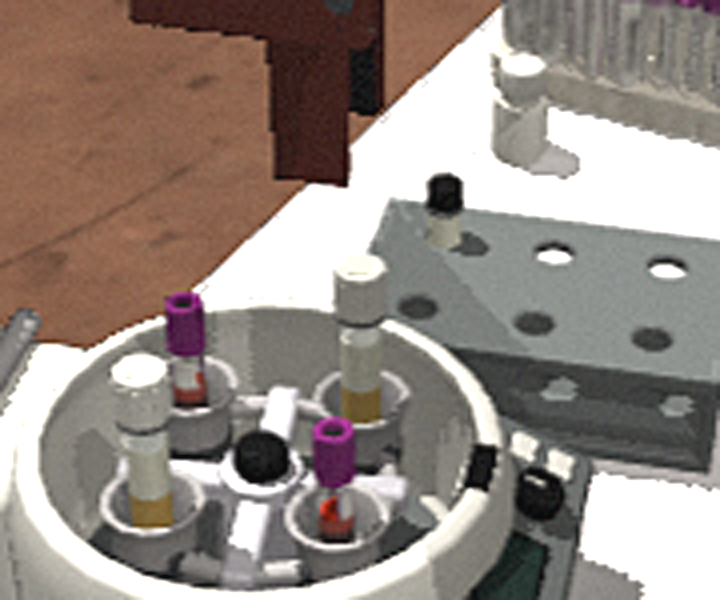

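All four tubes are seated with like opposite like; the last cap is at (335,426), exactly as predicted. The short tube still stands in the rack and the gripper is clear.

```bash
python3 -c "
from workcell import ctrl
print(ctrl.close_job())"
```

```text
the job is handed in; nothing more can be done
None
```

I handed the job in at about 25 s of the 104 s allowed: the last picture shows both slim tubes and both tall tubes seated cap up in opposite buckets and the short tube still upright in the rack, but the hand-in call returned no verdict.

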